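# Clamp the praline mould and hold the vibrator's run lever on its third step

## Robot

A 6-joint arm with a two-finger parallel gripper is mounted at the origin on the work surface. World frame = base frame: x ahead of the robot, y to its left, z up, the work surface at z = 0. Lengths are in mm, angles in rad, forces in N, time in s.
With the tool pointing down it reaches from about 350 to 775 mm from the base axis. Payload 7.3 kg.
Tool frame: the origin (TCP) lies midway between the tips of the shut fingers; the grasp point (between the pads) lies 19 mm behind it (grip_depth is the distance from the TCP to the grasp point, in mm); z points along the fingers, y is the direction in which the jaws open and shut (so a half turn about z gives the same grasp; the last joint's range is limited). The gripper opens to 92 mm and grips with 3 to 60 N. Pads are 19 mm wide; open, the fingers measure 130 mm over their backs; the gripper's body (75 mm by 190 mm) begins 47 mm behind the grasp point.
Start: joints at [1.168, 0.342, 1.524, -0, 1.275, -0.146], TCP at [133.327, 507.808, 226.741] pointing down, gripper open.
Joint ranges: [-2.53, 2.53], [-0.77, 2.02], [0.04, 2.7], [-1, 4.14], [0.28, 2.66], [-3.11, 3.11]. Speed limits (rad/s): [2.57, 2.57, 3.14, 3.14, 3.14, 3.14].

## Interface

Orientations are given as [roll, pitch, yaw] about the fixed x, y, z axes, in that order (R = Rz(yaw) Ry(pitch) Rx(roll)).
In Python, from plant import get_obs, capture, close_job, spot_in, silhouettes, mark_of, grip_depth gives the robot as it stands.
- The arm moves only by the tool servo_tool, never from a script. Its arguments are lists of equal length, an entry for each row: "slide": the shift along the tool's x, y, z normalised to -1 to 1, where 1 is 20 cm, a list of three; "rot": the turn, a rotation vector about the tool's x, y, z normalised to -1 to 1, where 1 is pi rad, a list of three; "claw": the finger opening in mm, from 0 to 91.8. A call has 1 to 5 rows; each row is the pose to reach, as a shift and turn from the pose commanded when the call began, along the tool's axes at that moment, turning the shorter way round; what a row does not reach only later rows make up. A row lasts 1/8 s, in which the tool goes at most 62.5 mm and 10.7 degrees, less where a joint would pass 70% of its speed; a pose out of reach is approached as far as the arm can. A call with a number of a shift or a turn outside -1 to 1 is refused whole. A call with a gripper value outside its range is refused whole. The fingers move at their own pace and stop on an object; the grip force is fixed at half the most. Time passes only in rows, so rows that repeat a pose let the fingers close. It gives the time, the measured TCP pose, the force and the opening at its end, in the units of the state.
- get_obs(): the state, without advancing time (a new reading comes with each control period).
- capture(name): name is "side" or "top"; returns a dict with "frame" (480x640x3 uint8, red, green, blue), "depth" (480x640 float32, mm along the optical axis (not along the pixel's ray), 0 where there is no reading), "vertical_fov" (degrees; the focal length in pixels is half the picture's height over the tangent of half this angle, whatever the lens; pixels are square), "cx", "cy" (the principal point, pixels), "D" ([k1, k2, p1, p2, k3] as OpenCV has them; the pictures are not rectified), "position" and "rotation" of the camera in the world. Camera axes: x right, y down, z forward; pixel columns grow to the right and rows downward; lengths in mm; the calibration is good to about 2 mm. A picture is of the moment at which its call begins.
- close_job(): hands the job in, once; it reports no verdict.
Trained networks look in the newest picture that a camera, given by its name, has taken for a name from the list of things; names that differ only in an ending like _2 or _b are one class to them, and where a whole thing is asked for, a point or a joint stands for the part that bears it (a point fixed in the world has none). Each returns a list of dicts, best first, with "confidence" (0 to 1); they miss things now and then, are a little off and sometimes report something else, mostly with a low value. They report only what shows in the picture. A call takes as long as a camera call.
- spot_in(query, camera): "box" ([left, top, right, bottom] in pixels, round what is visible of it).
- silhouettes(query, camera): "pixels" (480x640 bool, what is visible of it) and "box" ([left, top, right, bottom] in pixels, round what is visible of it).
- mark_of(query, camera): "xy" ([column, row] in pixels: a listed point, or the origin of a listed thing).
The state is a dict: "time": time; "joint_positions": joint angles; "dq": joint speeds; "tau": joint torques, N m; "tool_pos": TCP position; "tcp_rot": TCP orientation; "contact_force": force on the tool from outside, world axes, zero at the start; "moment": the same for the moment, N m; "grip_width": finger opening in mm.
Only numpy, scipy, OpenCV 4.12 (cv2) and the standard library are available. Lean on these libraries where they do the work, as an engineer would, in place of code of your own. Each camera call takes 0.05 s, during which the arm holds its last target. There are 200 camera calls.

## Task

Settle the hazelnuts in the praline mould: slide the mould along the vibrating table until it is fully home against the fence, then lock it down by turning the black clamp knob clockwise to its stop. Then press the spring-return run lever on the grey box down past its first two clicks to the third, lowest step and keep holding it there: finish while still holding it down, since it springs back if let go. Do not knock the other things on the table about.

Things in the scene. Friction and masses are not known exactly. Their poses are not given: they have to be found in the camera images.
- mould: White praline mould, a rigid block 160 mm long (its x) x 110 wide (its y) x 24 high, 5 x 4 cells with hazelnuts, 0.3 to 0.52 kg. Lies flat on the vibrating table's deck between two rails (3 mm play each side) and slides lengthwise; starts 45 to 65 mm short of the fence. Can be pushed with shut fingers low on its near end face. Origin: centre of its underside.
- home (a point): Fixed point on the deck of the vibrating table, 60 mm above the work surface, where the mould's origin lies when the mould is fully home. x points along the rails towards the fence, z up. The fence is a crossbar 22 mm high with its face 80 mm ahead of this point. The end behind the mould is open.
- vibrator: Vibrating table: low fixed steel and aluminium bench unit, 250 mm long (x) x 160 wide (y), deck 60 mm above the work surface; home lies 30 mm ahead of its origin along x. Two rails on the deck, 14 mm high, inner faces 58 mm to each side of the centre line. On its +y side a post (outer face 89 mm from the centre line) bears the clamp arm. Origin: centre of its underside.
- clamp_grip (a point): Middle of the bar grip of the black clamp knob, on its vertical axis, 154 mm above the work surface, 55 mm ahead of home and 42 mm to +y, on the arm that reaches over the mould's edge near the fence. Bar 42 mm long (this point's x), 14 thick (y), reaching 7 mm above and 23 mm below this point; under it a skirt 44 mm and a base 68 mm across. Turns with the knob.
- clamp (a joint): Clamp knob, rad. 0 = free; grows clockwise seen from above; stop at 1.45; starts at 0 to 0.2. Lowers a pad 6 mm per rad, which meets a mould that is home at about 0.67, then presses it by a spring with up to about 11 N. Stiff (0.12 N m friction, up to 0.2 N m in all), stays where it is left. Lowered early, the pad bars the mould's way.
- clamp_pad: Black rubber pad, 22 mm across and 6 mm thick, under the clamp arm on the knob's axis, moved down by the knob. Origin: centre of its underside.
- paddle (a point): Middle of the top face of the black paddle (45 mm along this point's x, 46 wide, 10 thick) at the end of the run lever, on the front (-x) of the lever box. At rest it is about 125 mm above the work surface, on the third step about 59 mm. The lever's level pivot lies 90 mm from here along the lever (this point's +x), 5 mm below the top face's plane. The point tilts with the lever.
- lever_box: Fixed grey box, 90 mm deep (x) x 100 wide (y) x 115 high, on a foot plate 120 mm square; the run lever sticks out of its front (-x). The lever's pivot is level, 28 mm to -x of the origin (17 mm inside the front) and 85 mm above the work surface; the lever swings in an upright plane. Origin: centre of its underside.
- lever (a joint): Run lever, rad. 0 = up at rest, sloping up and outwards by 0.4 rad; grows as the paddle is pressed down. Clicks at 0.25, 0.50 and 0.75 (third step, sloping down by 0.35 rad); stop at 0.86. A spring returns it to 0 from everywhere. Pressing at the paddle's middle takes 3 to 11 N, about 8 to 9 N at 0.75.
- jar: Bystander: amber glass jar, 48 mm across, 75 mm high. Origin: centre of its underside.
- spatula: Bystander: spatula, 200 mm long, lying flat. Origin near its middle, handle to its -x.
- bowl: Bystander: steel bowl, 150 mm across, 65 mm high. Origin: centre of its underside.
- beaker: Bystander: steel beaker, 72 mm across, 100 mm high. Origin: centre of its underside.
- bottle: Bystander: clear bottle, 64 mm across, 170 mm high. Origin: centre of its underside.
- cutter: Bystander: steel ring cutter, 70 mm across, 40 mm high. Origin: centre of its underside.

How it is judged (in metres and radians):
On the way, in this order (a step that is already met when the one before it is completed fails the run):
1. the mould is fully home against the fence (horizontal distance between mould and home below 0.006 m and x of mould in the frame of home above -0.0035 m and angle between the x axis of mould and the x axis of home, either way round below 0.05 rad and z of mould in the frame of home below 0.004 m and angle between mould's own z axis and vertical below 0.04 rad), for 0.1 s.
2. the clamp knob is turned home and its pad presses on the mould (value of joint clamp above 1.2 rad and contact force between clamp_pad and mould above 5 N), for 0.2 s.
3. the run lever is pressed past two clicks to its third step and held there (value of joint lever above 0.68 rad and (contact force between lever and the fingers above 3 N or contact force between lever and the arm above 3 N)), for 0.5 s.
At the end, for the whole second after the job is handed in: The mould lies flat and home (within 3.5 mm of the fence, square to 0.05 rad), the clamp knob is past 1.2 rad with its pad pressing on the mould with more than 5 N, and the robot itself holds the run lever still at 0.68 rad or more (third step 0.75, stop 0.86) with more than 3 N (all of step 1 and all of step 2 and all of step 3 and velocity of joint lever between -0.1 and 0.1 rad/s); the arm keeps its last pose, push and grip.
It fails at once if a bystander is knocked about (moved more than 30 mm) (distance of any of jar, spatula, bowl, beaker, bottle, cutter from where it was at the start of the episode above 0.03 m).
It also fails if it takes over 64 s, if anything falls off the work surface, if the arm or the gripper's body presses on something with over 40 N, if the wrist force passes 120 N, or if a joint passes its speed limit or range.

## Working session

There is one attempt and no reset: what is moved stays moved. The work goes in short steps, Python scripts to look and compute and a tool call to move; the robot and the scene stay as the last step left them, time stands still between calls to the robot, and variables do not carry over. Pictures are saved under pics/ and viewed, about 8 in all and at most 12, crops included, and the job is handed in when it is done.

Besides the shell and the picture viewer there is one more tool, called by a JSON object that holds its "op" and its "data", one argument or row to a line. servo_tool: Moves the arm, as the interface text tells. Scaled input: -1 to 1 covers 20 cm each way for a shift and pi rad each way for a turn. Its arguments: {"type":"object","properties":{"slide":{"type":"array","items":{"type":"array","items":{"type":"number"}}},"rot":{"type":"array","items":{"type":"array","items":{"type":"number"}}},"claw":{"type":"array","items":{"type":"number"}}},"required":["slide","rot","claw"]}

```bash
ls; mkdir -p pics; cat > h.py <<'E'
import numpy as np, cv2
from plant import *
def K(c):
    f=240/np.tan(np.radians(c["vertical_fov"])/2)
    return np.array([[f,0,c["cx"]],[0,f,c["cy"]],[0,0,1.]])
def ray(c,uv):
    uv=np.array(uv,float).reshape(-1,1,2)
    n=cv2.undistortPoints(uv,K(c),np.array(c["D"],float)).reshape(-1,2)
    return np.c_[n,np.ones(len(n))]@np.array(c["rotation"]).T, np.array(c["position"],float)
def at_z(c,uv,z):
    d,p=ray(c,uv); return p+d*((z-p[2])/d[:,2])[:,None]
def at_depth(c,uv):
    d,p=ray(c,uv); uv=np.array(uv).reshape(-1,2)
    return np.array([p+d[i]*np.median([v for v in c["depth"][int(y)-2:int(y)+3,int(x)-2:int(x)+3].ravel() if v>0] or [np.nan]) for i,(x,y) in enumerate(uv)])
def proj(c,P):
    R=np.array(c["rotation"]); t=-R.T@np.array(c["position"],float)
    return cv2.projectPoints(np.array(P,float).reshape(-1,3),cv2.Rodrigues(R.T)[0],t,K(c),np.array(c["D"],float))[0].reshape(-1,2)
E
python3 - <<'E'
from h import *
np.set_printoptions(precision=1,suppress=True)
Z=dict(mould=60,home=60,vibrator=0,clamp_grip=154,paddle=125,lever_box=0,jar=0,spatula=0,bowl=0,beaker=0,bottle=0,cutter=0)
print(get_obs())
for n in("top","side"):
    c=capture(n); cv2.imwrite(f"pics/{n}0.png",c["frame"][...,::-1]); print(n,c["position"],c["rotation"],c["vertical_fov"],c["D"])
    for k,z in Z.items():
        for r in mark_of(k,n)[:1]: print(k,round(r["confidence"],2),np.array(r["xy"]),at_z(c,r["xy"],z)[0],at_depth(c,r["xy"])[0])
E
```

```text
pics
{'time': 0.0, 'joint_positions': array([ 1.2,  0.3,  1.5,  0. ,  1.3, -0.1]), 'dq': array([ 0., -0.,  0.,  0., -0.,  0.]), 'tau': array([  0. , -43.1, -24.4,   0.1,   0.1,  -0. ]), 'tool_pos': array([133.1, 507.4, 226. ]), 'tcp_rot': array([-3.1, -0. ,  2.9]), 'contact_force': array([-0.4, -0.4,  0.5]), 'moment': array([-0., -0., -0.]), 'grip_width': 91.72870604806485}
top [ 390.    13.6 1629.8] [-3.  -0.  -1.5] 45.11259686116409 [-0.1  0.   0.   0.   0. ]Traceback (most recent call last):
  File "<stdin>", line 8, in <module>
  File "h.py", line 11, in at_z
    d,p=ray(c,uv); return p+d*((z-p[2])/d[:,2])[:,None]
                                        ~^^^^^
IndexError: too many indices for array: array is 1-dimensional, but 2 were indexed
```

```bash
sed -i 's/^from plant/from scipy.spatial.transform import Rotation as Ro\nfrom plant/; s/np.array(c\["rotation"\])/rm(c)/' h.py; cat >> h.py <<'E'
def rm(c): return Ro.from_euler("xyz",c["rotation"]).as_matrix()
E
python3 - <<'E'
from h import *
np.set_printoptions(precision=1,suppress=True)
Z=dict(mould=60,home=60,vibrator=0,clamp_grip=154,paddle=125,lever_box=0,jar=0,spatula=0,bowl=0,beaker=0,bottle=0,cutter=0)
for n in("top","side"):
    c=capture(n); cv2.imwrite(f"pics/{n}0.png",c["frame"][...,::-1]); print(n,c["position"],c["rotation"],c["vertical_fov"])
    for k,z in Z.items():
        for r in mark_of(k,n)[:1]: print(k,round(r["confidence"],2),np.array(r["xy"]),at_z(c,r["xy"],z)[0],at_depth(c,r["xy"])[0])
E
```

```text
top [ 390.    13.6 1629.8] [-3.  -0.  -1.5] 45.11259686116409
mould 0.8 [408.1 287.2] [ 538.  -225.8   60. ] [ 536.3 -223.    78.5]
home 0.65 [406.3 267.4] [ 592.4 -220.6   60. ] [ 590.1 -217.9   77.9]
vibrator 0.67 [225.6 319.1] [440.1 278.2   0. ] [436.4 258.4 122.1]
clamp_grip 0.51 [396.1 245.5] [ 636.9 -179.7  154. ] [ 640.3 -182.4  133.7]
paddle 0.72 [226.8 320.8] [432.  254.6 125. ] [432.1 255.1 122.1]
lever_box 0.69 [245.8 283.2] [543.1 225.5   0. ] [532.4 210.6 114.6]
jar 0.68 [330.  247.6] [651.6 -10.6   0. ] [639.8  -9.5  73.7]
spatula 0.75 [327.1 312. ] [468.   -6.8   0. ] [467.9  -6.7   3.4]
bowl 0.75 [154.1 281.7] [539.7 489.2   0. ] [539.4 488.    4.2]
beaker 0.85 [478.  286.4] [ 550.5 -436.7    0. ] [ 549.9 -435.2    5.5]
bottle 0.61 [472.7 244.4] [ 671.9 -422.8    0. ] [ 659.1 -402.9   74.2]
side [-124.4 -881.4 1192.6] [-2.3  0.  -0.7] 43.854821399860214
mould 0.84 [363.1 347.7] [ 539.8 -234.2   60. ] [ 527.9 -245.8   80.3]
home 0.68 [375.5 334.7] [ 591.  -224.6   60. ] [ 580.  -234.7   77.4]
vibrator 0.86 [363.8 353.9] [ 562.6 -215.5    0. ] [ 517.4 -259.4   78.6]
clamp_grip 0.76 [378.1 287.1] [ 642.7 -174.4  154. ] [ 640.9 -176.1  156.4]
paddle 0.6 [212.1 249.1] [427.6 246.2 125. ] [427.1 245.3 125.9]
lever_box 0.75 [251.5 264.6] [542.  242.5   0. ] [505.4 180.7  65.6]
jar 0.85 [334.  297.9] [635.2 -19.4   0. ] [628.  -27.6  11.2]
spatula 0.67 [280.1 327.4] [457.   -6.7   0. ] [450.2 -17.   14. ]
bowl 0.82 [206.9 223.9] [546.1 492.8   0. ] [514.  427.   57.1]
beaker 0.62 [422.7 411. ] [ 550.6 -425.1    0. ] [ 521.  -445.1   52.4]
bottle 0.55 [459.3 385.3] [ 669.6 -433.9    0. ] [ 652.9 -443.3   25.1]
```

View pics/top0.png

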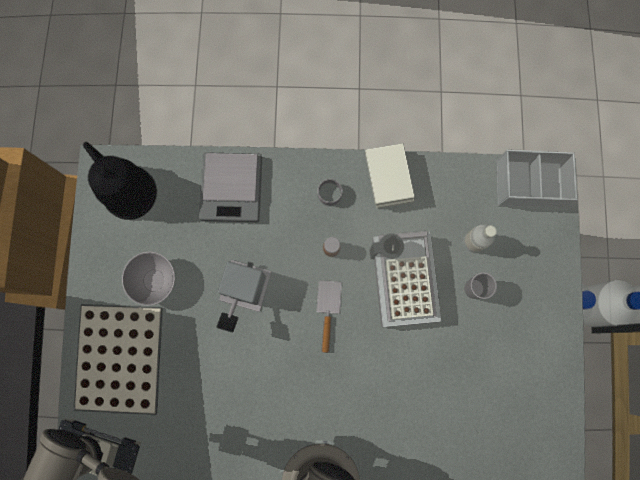

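View pics/side0.png

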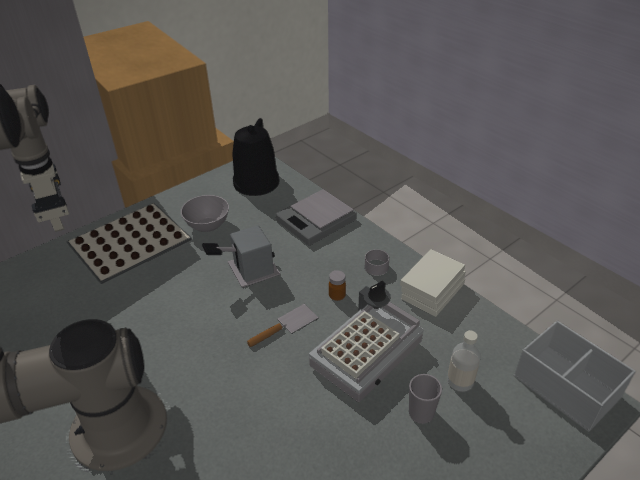

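```bash
python3 - <<'E'
from h import *
np.set_printoptions(precision=2,suppress=True)
for n in("top","side"):
    c=capture(n)
    for k,z in dict(mould=84,lever_box=115,paddle=125,clamp_grip=154).items():
        s=silhouettes(k,n)
        if not s: continue
        m=s[0]["pixels"]; v,u=np.nonzero(m); uv=np.c_[u,v].astype(float)
        d,p=ray(c,uv); P=p+d*c["depth"][v,u][:,None]
        ok=c["depth"][v,u]>0; P=P[ok]
        zz=P[:,2]
        sel=P[abs(zz-z)<(8 if k!='paddle' else 15)]
        r=cv2.minAreaRect(sel[:,:2].astype(np.float32)) if len(sel)>5 else None
        # mask rim at plane
        q=at_z(c,uv,z)[:,:2]; r2=cv2.minAreaRect(q.astype(np.float32))
        print(n,k,round(s[0]["confidence"],2),s[0]["box"],len(sel),"zpct",np.percentile(zz,[5,50,95]),"\n depth",r,"\n plane",r2)
    f=c["frame"][...,::-1]
    bs=[(365,220,450,335),(205,250,280,340)] if n=="top" else [(300,270,430,400),(195,215,285,290)]
    ims=[]
    for a,b,e,g in bs:
        im=f[b:g,a:e]; sc=min(400/im.shape[1],560/im.shape[0]); im=cv2.resize(im,None,fx=sc,fy=sc,interpolation=cv2.INTER_CUBIC); o=np.zeros((560,400,3),np.uint8); o[:im.shape[0],:im.shape[1]]=im; ims.append(o); print("scale",sc)
    cv2.imwrite(f"pics/{n}_crop.png",np.hstack(ims))
E
```

```text
top mould 0.69 [324.3, 237.1, 336.8, 255.6] 63 zpct [31.79 73.24 79.51] 
 depth ((646.8513793945312, -11.893117904663086), (36.694496154785156, 36.40486145019531), 12.363202095031738) 
 plane ((639.8853149414062, -12.014612197875977), (49.429298400878906, 37.991111755371094), 1.440979242324829)
top lever_box 0.58 [218.8, 263.4, 273.0, 331.0] 1348 zpct [  3.85 112.97 126.59] 
 depth ((499.571044921875, 235.65728759765625), (100.5725326538086, 168.07066345214844), 75.9671859741211) 
 plane ((496.7178955078125, 224.670654296875), (121.18437957763672, 189.92832946777344), 75.48790740966797)
top paddle 0.69 [219.4, 296.8, 236.5, 331.6] 318 zpct [ 98.17 122.52 132.7 ] 
 depth ((439.98748779296875, 251.792236328125), (46.29613494873047, 65.99488067626953), 75.27763366699219) 
 plane ((449.2260437011719, 248.96072387695312), (48.0719108581543, 85.84466552734375), 73.84980010986328)
top clamp_grip 0.53 [387.7, 239.3, 399.9, 258.9] 65 zpct [125.45 135.14 163.65] 
 depth ((640.3300170898438, -169.368896484375), (14.230205535888672, 37.29940414428711), 84.35645294189453) 
 plane ((637.4053344726
[... 363 characters left out ...]
5), (173.5967254638672, 119.7917709350586), 6.188910484313965)
side lever_box 0.97 [201.4, 225.3, 278.9, 286.9] 843 zpct [  4.18  91.04 122.4 ] 
 depth ((504.8265380859375, 231.93441772460938), (110.88777160644531, 154.3036346435547), 77.2750473022461) 
 plane ((484.0137023925781, 172.23291015625), (217.3675537109375, 172.4735107421875), 78.97319793701172)
side paddle 0.6 [202.8, 244.4, 235.8, 253.1] 185 zpct [ 98.33 121.57 132.87] 
 depth ((430.520263671875, 249.49851989746094), (53.018333435058594, 58.36252212524414), 29.19853973388672) 
 plane ((439.8179931640625, 236.48423767089844), (42.46852111816406, 94.31652069091797), 37.0107536315918)
scale 3.076923076923077
scale 4.444444444444445
```

View pics/top_crop.png

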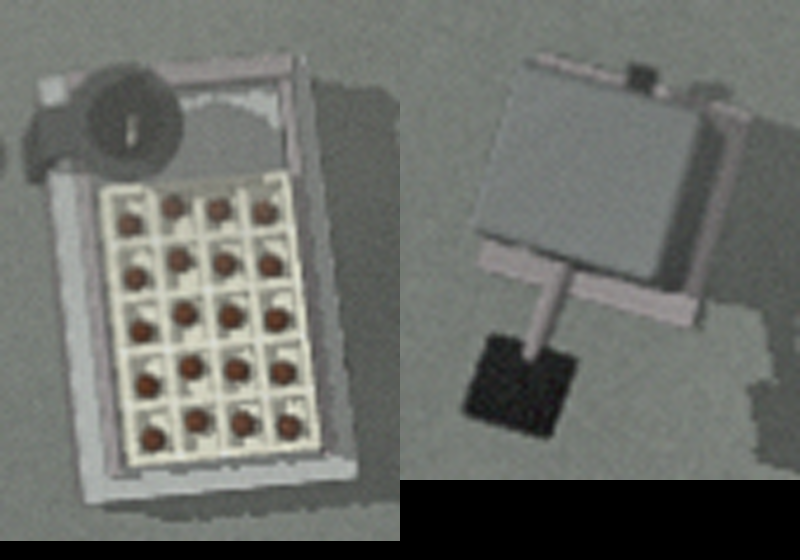

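View pics/side_crop.png

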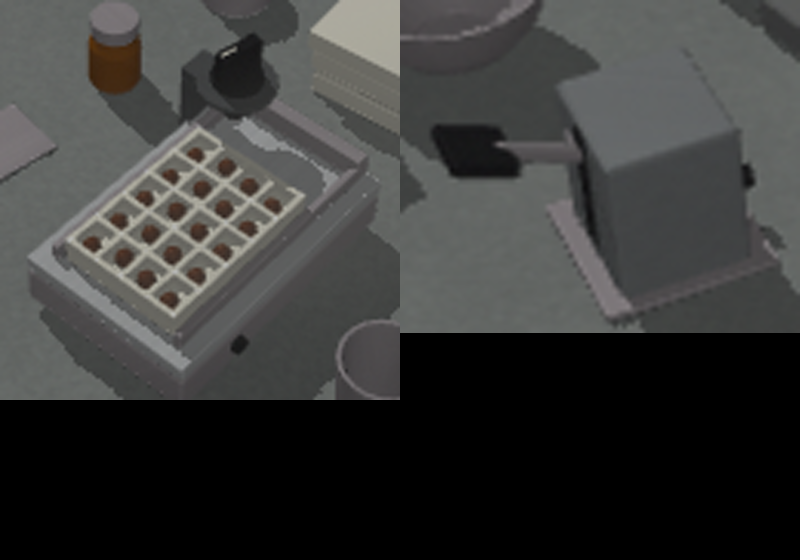

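```bash
python3 - <<'E'
from h import *
np.set_printoptions(precision=1,suppress=True)
c=capture("top")
def f(p,s,o,z): return at_z(c,np.array(p)/s+np.array(o),z)
m=f([(103,187),(288,175),(320,447),(128,466)],4.706,(365,220),84);print("mould",m,m.mean(0))
v=f([(85,500),(356,475)],4.706,(365,220),60);print("deck near edge",v)
k=f([(130,128)],4.706,(365,220),161);print("knob",k)
k=f([(292,60),(40,80)],4.706,(365,220),82);print("fence ends",k)
b=f([(130,75),(300,115),(255,278),(75,232)],5.333,(205,250),115);print("box",b,b.mean(0))
p=f([(92,335),(178,360),(152,438),(63,410)],5.333,(205,250),125);print("pad",p,p.mean(0))
for a,bb in((m[3],m[0]),(m[2],m[1]),(b[2],b[1]),(b[3],b[0])): print("yaw",np.arctan2((bb-a)[1],(bb-a)[0]))
for a,bb in((m[1],m[0]),(m[2],m[3]),(v[1],v[0]),(b[2],b[3]),(b[1],b[0])): print("yaw from y",np.arctan2(-(bb-a)[0],(bb-a)[1]))
for r in spot_in("clamp_grip","side")[:1]+spot_in("cutter","side")[:2]+spot_in("cutter","top")[:2]: print(r)
E
```

```text
mould [[ 608.9 -164.1   84. ]
 [ 618.7 -271.3   84. ]
 [ 462.5 -289.9   84. ]
 [ 449.4 -180.    84. ]] [ 534.9 -226.3   84. ]
deck near edge [[ 430.3 -158.4   60. ]
 [ 447.9 -315.6   60. ]]
knob [[ 631.1 -169.8  161. ]]
fence ends [[ 686.7 -274.2   82. ]
 [ 670.8 -127.2   82. ]]
box [[581.9 256.5 115. ]
 [564.3 171.1 115. ]
 [483.1 190.  115. ]
 [503.1 280.  115. ]] [533.1 224.4 115. ]
pad [[452.3 267.5 125. ]
 [441.4 224.8 125. ]
 [403.3 235.8 125. ]
 [415.5 280.  125. ]] [428.1 252.  125. ]
yaw 0.09920264706613216
yaw 0.11793209220085737
yaw -0.22895096042270813
yaw -0.2899668773670802
yaw from y 0.09066935946533591
yaw from y 0.11844941127557752
yaw from y 0.11130594829022902
yaw from y -0.21930557518715393
yaw from y -0.20373071410534155
{'box': [367.6, 282.4, 386.9, 301.4], 'confidence': 0.72}
{'box': [364.0, 252.8, 387.2, 276.6], 'confidence': 0.7}
{'box': [320.9, 179.7, 339.8, 204.2], 'confidence': 0.63}
```

```bash
cat >> h.py <<'E'
def go(*targets):
    o=get_obs(); p0=np.array(o["tool_pos"]); R0=Ro.from_euler("xyz",o["tcp_rot"])
    print("now",round(o["time"],2),p0.round(1),np.array(o["tcp_rot"]).round(3),"F",np.array(o["contact_force"]).round(1),"w",round(o["grip_width"],1))
    for x,y,z,yaw in targets:
        r=(R0.inv()*Ro.from_euler("xyz",[np.pi,0,yaw])).as_rotvec()/np.pi
        print((x,y,z,yaw),"slide",(R0.inv().apply(np.array([x,y,z])-p0)/200).round(4),"rot",r.round(4))
E
python3 -c "
from h import *
go((300,370,226,2.0),(400,150,226,1.0),(435,-50,226,.6))"
```

```text
now 2.1 [133.3 507.8 226.7] [ 3.142 -0.     2.885] F [ 0.2 -0.2  0. ] w 91.6
(300, 370, 226, 2.0) slide [-0.981  -0.4549  0.0036] rot [ 0.     -0.      0.2816]
(400, 150, 226, 1.0) slide [-1.744  -1.3918  0.0035] rot [ 0.  -0.   0.6]
(435, -50, 226, 0.6) slide [-2.1672 -2.3146  0.0034] rot [ 0.     -0.      0.7273]
```

{"op": "servo_tool", "data": {
  "slide": [
    [-0.95,-0.45,0],
    [-0.95,-0.45,0],
    [-0.95,-0.45,0],
    [-0.95,-0.45,0],
    [-0.95,-0.45,0]
  ],
  "rot": [
    [0,0,0.28],
    [0,0,0.28],
    [0,0,0.28],
    [0,0,0.28],
    [0,0,0.28]
  ],
  "claw": [0,0,0,0,0]
}}

```text
time: 2.72
tool_pos: [295.8, 371.2, 226.8]
tcp_rot: [3.141, 0.0, 1.997]
contact_force: [-0.4, -0.2, 1.1]
grip_width: 46.5
```

```bash
python3 -c "
from h import *
go((400,180,226,1.2),(430,-20,226,.4))"
```

```text
now 2.73 [295.8 371.2 226.8] [3.141 0.    1.997] F [-0.4 -0.2  1.1] w 46.5
(400, 180, 226, 1.2) slide [-1.0861  0.0793  0.0043] rot [ 1.000e-04 -0.000e+00  2.536e-01]
(430, -20, 226, 0.4) slide [-2.0587 -0.1973  0.0043] rot [ 1.000e-04 -1.000e-04  5.083e-01]
```

{"op": "servo_tool", "data": {
  "slide": [
    [-1,0.08,0],
    [-1,0.08,0],
    [-1,0.08,0],
    [-1,0.08,0],
    [-1,0.08,0]
  ],
  "rot": [
    [0,0,0.29],
    [0,0,0.29],
    [0,0,0.29],
    [0,0,0.29],
    [0,0,0.29]
  ],
  "claw": [0,0,0,0,0]
}}

```text
time: 3.35
tool_pos: [393.7, 196.4, 226.8]
tcp_rot: [3.141, -0.0, 1.085]
contact_force: [0.3, 0.3, 0.1]
grip_width: 0.8
```

```bash
python3 -c "
from h import *
go((420,0,200,.25),(430,-239,120,.107))"
```

```text
now 3.35 [393.7 196.4 226.8] [ 3.141 -0.     1.085] F [0.3 0.3 0.1] w 0.8
(420, 0, 200, 0.25) slide [-0.8073  0.5745  0.1339] rot [ 0.000e+00 -1.000e-04  2.659e-01]
(430, -239, 120, 0.107) slide [-1.841   1.1762  0.5339] rot [ 0.000e+00 -1.000e-04  3.114e-01]
```

{"op": "servo_tool", "data": {
  "slide": [
    [-0.99,0.66,0.15],
    [-0.99,0.66,0.15],
    [-0.99,0.66,0.15],
    [-0.99,0.66,0.15],
    [-0.99,0.66,0.15]
  ],
  "rot": [
    [0,0,0.31],
    [0,0,0.31],
    [0,0,0.31],
    [0,0,0.31],
    [0,0,0.31]
  ],
  "claw": [0,0,0,0,0]
}}

```text
time: 3.98
tool_pos: [419.5, -42.0, 196.3]
tcp_rot: [3.141, 0.0, 0.145]
contact_force: [0.3, 0.7, 0.2]
grip_width: 0.3
```

```bash
python3 -c "
from h import *
go((425,-238,120,.107),(425,-240,71,.107))"
```

```text
now 3.98 [419.5 -42.  196.3] [3.141 0.    0.145] F [0.3 0.7 0.2] w 0.3
(425, -238, 120, 0.107) slide [-0.1142  0.9735  0.3822] rot [0.0001 0.0001 0.0121]
(425, -240, 71, 0.107) slide [-0.1156  0.9833  0.6272] rot [0.0001 0.0001 0.0121]
```

{"op": "servo_tool", "data": {
  "slide": [
    [-0.115,0.98,0],
    [-0.115,0.98,0],
    [-0.115,0.98,0.38],
    [-0.115,0.98,0.63],
    [-0.115,0.98,0.63]
  ],
  "rot": [
    [0,0,0.012],
    [0,0,0.012],
    [0,0,0.012],
    [0,0,0.012],
    [0,0,0.012]
  ],
  "claw": [0,0,0,0,0]
}}

```text
time: 4.6
tool_pos: [425.5, -236.3, 67.6]
tcp_rot: [-3.138, 0.003, 0.117]
contact_force: [1.2, 0.2, 0.3]
grip_width: 0.3
```

```bash
python3 -c "
from h import *
go((425,-239,71,.107),(445,-237,71,.107),(500,-231,71,.107))
c=capture('side'); cv2.imwrite('pics/side1.png',cv2.resize(c['frame'][270:420,260:440,::-1],None,fx=4,fy=4,interpolation=cv2.INTER_CUBIC))"
```

```text
now 4.6 [ 425.5 -236.3   67.6] [-3.138e+00  3.000e-03  1.170e-01] F [1.2 0.2 0.3] w 0.3
(425, -239, 71, 0.107) slide [-0.0043  0.0131 -0.0169] rot [-0.0011  0.0011  0.0031]
(445, -237, 71, 0.107) slide [ 0.0962  0.0149 -0.0172] rot [-0.0011  0.0011  0.0031]
(500, -231, 71, 0.107) slide [ 0.3728  0.0171 -0.0182] rot [-0.0011  0.0011  0.0031]
```

View pics/side1.png

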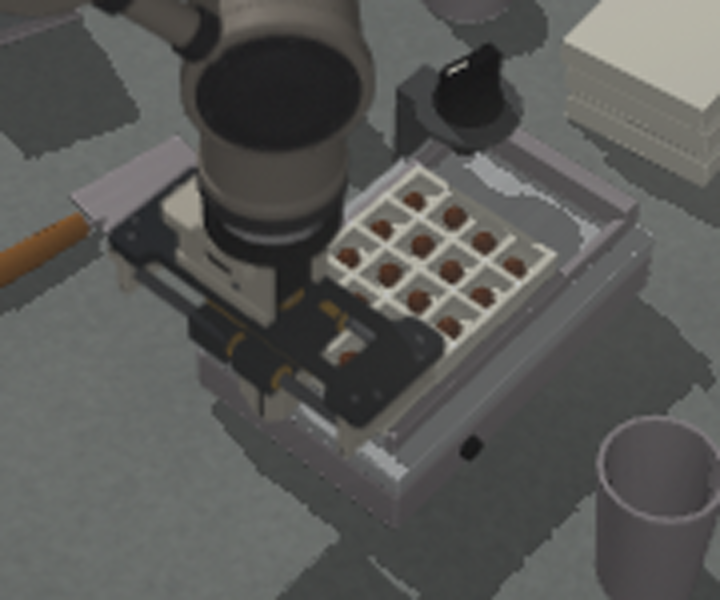

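{"op": "servo_tool", "data": {
  "slide": [
    [0.05,0.013,-0.012],
    [0.1,0.013,-0.012],
    [0.17,0.013,-0.012],
    [0.24,0.013,-0.012],
    [0.3,0.013,-0.012]
  ],
  "rot": [
    [0,0,0.003],
    [0,0,0.003],
    [0,0,0.003],
    [0,0,0.003],
    [0,0,0.003]
  ],
  "claw": [0,0,0,0,0]
}}

```text
time: 5.28
tool_pos: [487.7, -230.9, 74.6]
tcp_rot: [3.141, 0.0, 0.111]
contact_force: [-7.1, -1.2, 6.6]
grip_width: 0.5
```

```bash
python3 -c "
from h import *
go((495,-231.5,70,.107),(500,-231,70,.107),(505,-230.4,70,.107))"
```

```text
now 5.28 [ 487.7 -230.9   74.6] [3.141 0.    0.111] F [-7.1 -1.2  6.6] w 0.5
(495, -231.5, 70, 0.107) slide [0.0357 0.0068 0.023 ] rot [0.0003 0.0001 0.0013]
(500, -231, 70, 0.107) slide [0.0608 0.0071 0.023 ] rot [0.0003 0.0001 0.0013]
(505, -230.4, 70, 0.107) slide [0.086  0.0069 0.023 ] rot [0.0003 0.0001 0.0013]
```

{"op": "servo_tool", "data": {
  "slide": [
    [0.02,0,0.015],
    [0.035,0,0.015],
    [0.05,0,0.015],
    [0.05,0,0.015]
  ],
  "rot": [
    [0,0,0],
    [0,0,0],
    [0,0,0],
    [0,0,0]
  ],
  "claw": [0,0,0,0]
}}

```text
time: 5.78
tool_pos: [497.5, -229.9, 70.7]
tcp_rot: [3.141, -0.001, 0.11]
contact_force: [-2.0, 0.2, 1.2]
grip_width: 0.0
```

{"op": "servo_tool", "data": {
  "slide": [
    [0.01,0,0],
    [0.02,0,0],
    [0.02,0,0],
    [0.02,0,0]
  ],
  "rot": [
    [0,0,0],
    [0,0,0],
    [0,0,0],
    [0,0,0]
  ],
  "claw": [0,0,0,0]
}}

```text
time: 6.28
tool_pos: [500.9, -229.7, 70.5]
tcp_rot: [3.142, 0.0, 0.11]
contact_force: [-4.3, -0.4, 4.6]
grip_width: 0.7
```

Expected end of travel near x ≈ 503; continue in small steps watching force.

{"op": "servo_tool", "data": {
  "slide": [
    [0.01,0,0],
    [0.02,0,0],
    [0.02,0,0],
    [0.02,0,0]
  ],
  "rot": [
    [0,0,0],
    [0,0,0],
    [0,0,0],
    [0,0,0]
  ],
  "claw": [0,0,0,0]
}}

```text
time: 6.78
tool_pos: [501.8, -229.6, 70.4]
tcp_rot: [-3.14, 0.006, 0.11]
contact_force: [-17.3, -1.7, 12.1]
grip_width: 0.4
```

{"op": "servo_tool", "data": {
  "slide": [
    [0.01,0,0],
    [0.015,0,0],
    [0.015,0,0],
    [0.015,0,0]
  ],
  "rot": [
    [0,0,0],
    [0,0,0],
    [0,0,0],
    [0,0,0]
  ],
  "claw": [0,0,0,0]
}}

```text
time: 7.28
tool_pos: [501.9, -229.5, 70.4]
tcp_rot: [-3.139, 0.012, 0.11]
contact_force: [-28.8, -5.4, 19.5]
grip_width: 0.7
```

{"op": "servo_tool", "data": {
  "slide": [
    [-0.1,0,0],
    [-0.2,0,0],
    [-0.3,0,-0.2],
    [-0.3,0,-0.5],
    [-0.3,0,-0.7]
  ],
  "rot": [
    [0,0,0],
    [0,0,0],
    [0,0,0],
    [0,0,0],
    [0,0,0]
  ],
  "claw": [0,0,0,0,0]
}}

```text
time: 7.9
tool_pos: [449.6, -236.1, 213.1]
tcp_rot: [3.139, -0.004, 0.109]
contact_force: [0.5, 0.1, -0.3]
grip_width: 0.5
```

```bash
python3 - <<'E'
from h import *
np.set_printoptions(precision=2,suppress=True)
for n in("top","side"):
    c=capture(n); R=rm(c)
    for k in("mould","clamp_grip","home"):
        for r in mark_of(k,n)[:1]: print(n,k,r["confidence"],at_z(c,r["xy"],154 if k=="clamp_grip" else 60)[0])
    v,u=np.mgrid[0:480,0:640]; v=v.ravel();u=u.ravel(); D=c["depth"].ravel()
    d,p=ray(c,np.c_[u,v]); P=p+d*D[:,None]
    s=P[(D>0)&(P[:,2]>143)&(P[:,2]<175)&(np.hypot(P[:,0]-641,P[:,1]+175)<34)]
    print(n,len(s),s.mean(0) if len(s) else 0, cv2.minAreaRect(s[:,:2].astype(np.float32)) if len(s)>4 else 0)
    if len(s)>4:
        w,V=np.linalg.eigh(np.cov(s[:,:2].T)); print("axis",np.arctan2(V[1,1],V[0,1]),np.sqrt(w)*3.46)
f=capture("side")["frame"][270:400,310:440,::-1]; g=capture("top")["frame"][225:335,365:450,::-1]
cv2.imwrite("pics/home.png",np.hstack([cv2.resize(f,(400,400),interpolation=2),cv2.resize(g,(310,400),interpolation=2)]))
go((590,-180,210,-.1),(641,-175,180,-.1),(641,-175,138,-.1))
E
```

```text
top mould 0.97 [ 590.17 -218.13   60.  ]
top clamp_grip 0.62 [ 631.52 -173.78  154.  ]
top 95 [ 640.89 -168.75  159.06] ((642.3667602539062, -169.93002319335938), (15.181595802307129, 41.793251037597656), 85.60668182373047)
axis 3.054908533901881 [14.97 41.62]
side mould 0.78 [ 585.89 -229.44   60.  ]
side clamp_grip 0.51 [ 631.16 -183.43  154.  ]
side 137 [ 638.6  -175.41  155.76] ((641.5452270507812, -174.25424194335938), (18.047306060791016, 44.037776947021484), 83.02701568603516)
axis 3.048962162593761 [15.18 43.66]
now 8.4 [ 448.1 -235.3  209. ] [-3.14  0.    0.11] F [-0.4  0.   0.4] w 0.8
(590, -180, 210, -0.1) slide [ 0.74 -0.2  -0.01] rot [-0.    0.    0.07]
(641, -175, 180, -0.1) slide [ 0.99 -0.19  0.14] rot [-0.    0.    0.07]
(641, -175, 138, -0.1) slide [ 0.99 -0.19  0.35] rot [-0.    0.    0.07]
```

View pics/home.png

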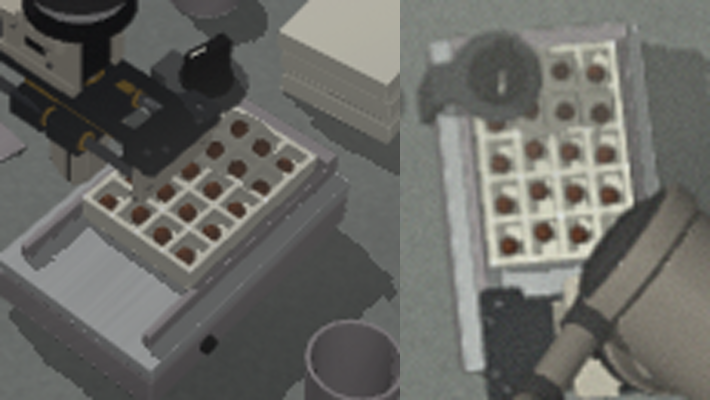

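{"op": "servo_tool", "data": {
  "slide": [
    [0.995,-0.206,0],
    [0.995,-0.206,0],
    [0.995,-0.206,0],
    [0.995,-0.206,0],
    [0.995,-0.206,0.1]
  ],
  "rot": [
    [0,0,0.064],
    [0,0,0.064],
    [0,0,0.064],
    [0,0,0.064],
    [0,0,0.064]
  ],
  "claw": [50,50,50,50,50]
}}

```text
time: 9.02
tool_pos: [643.7, -172.0, 189.7]
tcp_rot: [3.141, -0.002, -0.09]
contact_force: [0.0, 0.3, -0.5]
grip_width: 45.5
```

```bash
python3 -c "
from h import *
go((641.5,-172.5,138,-.09))"
```

```text
now 9.03 [ 643.7 -172.   189.7] [ 3.141e+00 -2.000e-03 -9.000e-02] F [ 0.   0.3 -0.5] w 45.5
(641.5, -172.5, 138, -0.09) slide [-0.0112  0.0032  0.2582] rot [ 0.0001 -0.0007  0.0001]
```

{"op": "servo_tool", "data": {
  "slide": [
    [-0.008,0,0],
    [-0.008,0,0.12],
    [-0.008,0,0.25],
    [-0.008,0,0.25],
    [-0.008,0,0.25]
  ],
  "rot": [
    [0,0,0],
    [0,0,0],
    [0,0,0],
    [0,0,0],
    [0,0,0]
  ],
  "claw": [50,50,50,50,50]
}}

```text
time: 9.65
tool_pos: [640.5, -173.2, 141.6]
tcp_rot: [3.141, -0.002, -0.092]
contact_force: [-0.2, 0.6, -0.1]
grip_width: 50.1
```

{"op": "servo_tool", "data": {
  "slide": [
    [0,0,0],
    [0,0,0],
    [0,0,0],
    [0,0,0],
    [0,0,0]
  ],
  "rot": [
    [0,0,0],
    [0,0,0],
    [0,0,0],
    [0,0,0],
    [0,0,0]
  ],
  "claw": [0,0,0,0,0]
}}

```text
time: 10.28
tool_pos: [640.2, -171.3, 140.3]
tcp_rot: [-3.139, -0.0, -0.091]
contact_force: [0.4, 5.6, 2.8]
grip_width: 13.9
```

{"op": "servo_tool", "data": {
  "slide": [
    [0,-0.007,0],
    [0,-0.007,0],
    [0,-0.007,0],
    [0,-0.007,0],
    [0,-0.007,0]
  ],
  "rot": [
    [0,0,0.04],
    [0,0,0.08],
    [0,0,0.12],
    [0,0,0.16],
    [0,0,0.2]
  ],
  "claw": [0,0,0,0,0]
}}

```text
time: 10.9
tool_pos: [640.6, -170.2, 140.3]
tcp_rot: [-3.14, 0.0, -0.723]
contact_force: [1.4, 5.0, 1.3]
grip_width: 14.0
```

{"op": "servo_tool", "data": {
  "slide": [
    [0,0,0],
    [0,0,0],
    [0,0,0],
    [0,0,0],
    [0,0,0]
  ],
  "rot": [
    [0,0,0.04],
    [0,0,0.08],
    [0,0,0.12],
    [0,0,0.16],
    [0,0,0.18]
  ],
  "claw": [0,0,0,0,0]
}}

```text
time: 11.52
tool_pos: [641.4, -169.6, 140.3]
tcp_rot: [-3.138, 0.001, -1.287]
contact_force: [4.8, 5.5, -0.4]
grip_width: 13.9
```

```bash
python3 -c "
from h import *
o=get_obs();print(o['tcp_rot'],o['moment'],o['contact_force'],o['grip_width'],o['joint_positions'])"
```

```text
[-3.13840802e+00  1.26638001e-03 -1.28700461e+00] [ 0.94415336 -0.61921884  0.21343465] [ 4.7930889   5.52140166 -0.44774343] 13.912690582190631 [-0.37534579  0.66500865  1.22366839  0.00310893  1.25117511  2.48148288]
```

{"op": "servo_tool", "data": {
  "slide": [
    [0,0,0],
    [0,0,0],
    [0,0,0],
    [0,0,0]
  ],
  "rot": [
    [0,0,0.01],
    [0,0,0.02],
    [0,0,0.025],
    [0,0,0.025]
  ],
  "claw": [0,0,0,0]
}}

```text
time: 12.02
tool_pos: [641.5, -169.6, 140.3]
tcp_rot: [-3.138, 0.001, -1.363]
contact_force: [4.1, 4.8, -0.2]
grip_width: 14.1
```

```bash
python3 -c "
from h import *
o=get_obs();print(o['tcp_rot'],o['moment'],o['contact_force'],o['grip_width'],o['joint_positions'])"
```

```text
[-3.13833248e+00  1.37191096e-03 -1.36251892e+00] [ 0.94173241 -0.60585209  0.41742752] [ 4.12645657  4.82157517 -0.18354102] 14.064301036146322 [-0.37526459  0.66506398  1.22356106  0.00309826  1.25100427  2.55708179]
```

{"op": "servo_tool", "data": {
  "slide": [
    [0,0,0],
    [0,0,0],
    [0,0,0],
    [0,0,-0.15],
    [0,0,-0.45]
  ],
  "rot": [
    [0,0,0],
    [0,0,0],
    [0,0,0],
    [0,0,0],
    [0,0,0]
  ],
  "claw": [50,50,50,50,50]
}}

```text
time: 12.65
tool_pos: [638.7, -171.2, 228.1]
tcp_rot: [3.136, 0.004, -1.364]
contact_force: [1.3, -0.1, 0.4]
grip_width: 49.7
```

```bash
python3 -c "
from h import *
go((560,0,220,-1.0),(428,252,180,-.25))"
```

```text
now 12.65 [ 638.7 -171.2  228.1] [ 3.136  0.004 -1.364] F [ 1.3 -0.1  0.4] w 49.7
(560, 0, 220, -1.0) slide [-0.9182  0.2095  0.045 ] rot [ 0.0016  0.0015 -0.116 ]
(428, 252, 180, -0.25) slide [-2.286   0.5961  0.2523] rot [ 0.001   0.0021 -0.3547]
```

{"op": "servo_tool", "data": {
  "slide": [
    [-0.96,0.26,0],
    [-0.96,0.26,0],
    [-0.96,0.26,0],
    [-0.96,0.26,0],
    [-0.96,0.26,0]
  ],
  "rot": [
    [0,0,-0.18],
    [0,0,-0.18],
    [0,0,-0.18],
    [0,0,-0.18],
    [0,0,-0.18]
  ],
  "claw": [0,0,0,0,0]
}}

```text
time: 13.28
tool_pos: [550.0, 6.0, 230.6]
tcp_rot: [-3.141, -0.001, -0.799]
contact_force: [-0.1, -0.6, -0.2]
grip_width: 4.7
```

```bash
python3 - <<'E'
from h import *
np.set_printoptions(precision=2,suppress=True)
go((428,252,220,-.25),)
for n in("top","side"):
    c=capture(n)
    v,u=np.mgrid[0:480,0:640]; v=v.ravel();u=u.ravel(); D=c["depth"].ravel()
    d,p=ray(c,np.c_[u,v]); P=p+d*D[:,None]
    s=P[(D>0)&(P[:,2]>143)&(P[:,2]<175)&(np.hypot(P[:,0]-641,P[:,1]+173)<34)]
    if len(s)>9:
        w,V=np.linalg.eigh(np.cov(s[:,:2].T)); print(n,"knob axis",np.arctan2(V[1,1],V[0,1]),np.sqrt(w)*3.46)
    s=P[(D>0)&(P[:,2]>100)&(P[:,2]<150)&(np.hypot(P[:,0]-428,P[:,1]-252)<40)]
    r=cv2.minAreaRect(s[:,:2].astype(np.float32)); print(n,"paddle",len(s),s.mean(0),r)
    A=np.c_[s[:,:2]-[428,252],np.ones(len(s))]; print("plane",np.linalg.lstsq(A,s[:,2],rcond=None)[0])
    for r in mark_of("mould",n)[:1]+mark_of("paddle",n)[:1]: print(at_z(c,r["xy"],60)[0],at_z(c,r["xy"],125)[0])
cv2.imwrite("pics/side2.png",cv2.resize(capture("side")["frame"][200:420,180:440,::-1],None,fx=3,fy=2.7,interpolation=2))
E
```

```text
now 13.28 [550.    6.  230.6] [-3.14 -0.   -0.8 ] F [-0.1 -0.6 -0.2] w 4.7
(428, 252, 220, -0.25) slide [-1.31 -0.42  0.05] rot [-0.   -0.   -0.17]
top knob axis 1.7903023075401985 [14.98 42.95]
top paddle 332 [431.66 253.44 123.65] ((437.7142333984375, 252.91941833496094), (46.92400360107422, 60.797664642333984), 76.3844223022461)
plane [ -0.36   0.1  124.83]
[ 589.14 -221.45   60.  ] [ 580.9  -211.71  125.  ]
[436.26 264.59  60.  ] [434.34 254.19 125.  ]
side knob axis 1.812326001208062 [14.64 43.72]
side paddle 221 [432.18 248.56 122.82] ((437.38671875, 249.31138610839844), (53.77082824707031, 59.31212615966797), 75.64962768554688)
plane [ -0.41   0.13 124.98]
[ 587.67 -217.39   60.  ] [ 546.8 -255.5  125. ]
[464.56 314.85  60.  ] [430.76 246.2  125.  ]
```

View pics/side2.png

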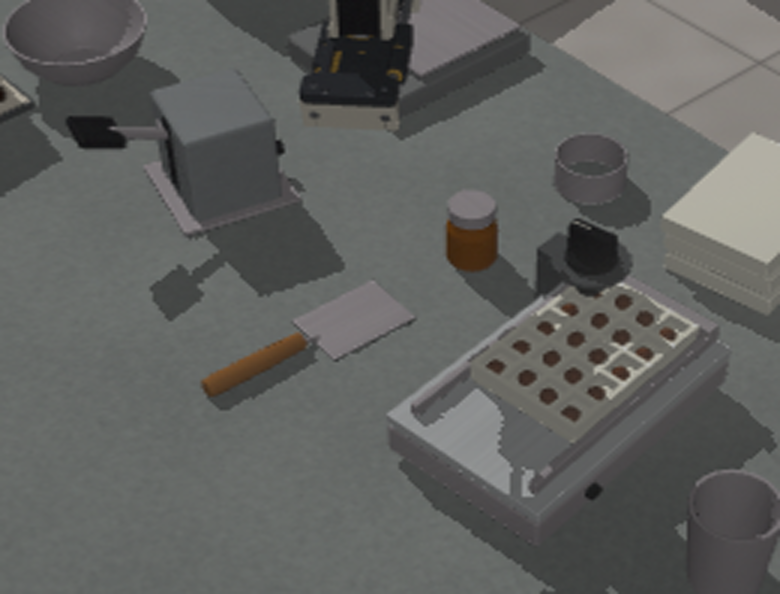

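{"op": "servo_tool", "data": {
  "slide": [
    [-1,-0.32,0],
    [-1,-0.32,0],
    [-1,-0.32,0],
    [-1,-0.32,0],
    [-1,-0.32,0]
  ],
  "rot": [
    [0,0,-0.175],
    [0,0,-0.175],
    [0,0,-0.175],
    [0,0,-0.175],
    [0,0,-0.175]
  ],
  "claw": [0,0,0,0,0]
}}

```text
time: 14.25
tool_pos: [455.7, 194.7, 230.2]
tcp_rot: [-3.141, -0.0, -0.247]
contact_force: [-0.3, -0.4, -0.9]
grip_width: 0.3
```

```bash
python3 -c "
from h import *
go((427,252,150,-.25))"
```

```text
now 14.25 [455.7 194.7 230.2] [-3.141 -0.    -0.247] F [-0.3 -0.4 -0.9] w 0.3
(427, 252, 150, -0.25) slide [-0.2091 -0.2426  0.401 ] rot [-0.     -0.      0.0011]
```

{"op": "servo_tool", "data": {
  "slide": [
    [-0.209,-0.243,0],
    [-0.209,-0.243,0],
    [-0.209,-0.243,0.2],
    [-0.209,-0.243,0.4],
    [-0.209,-0.243,0.4]
  ],
  "rot": [
    [0,0,0],
    [0,0,0],
    [0,0,0],
    [0,0,0],
    [0,0,0]
  ],
  "claw": [0,0,0,0,0]
}}

```text
time: 14.88
tool_pos: [426.8, 249.1, 147.9]
tcp_rot: [3.138, 0.005, -0.25]
contact_force: [0.6, -0.7, 0.5]
grip_width: 0.5
```

{"op": "servo_tool", "data": {
  "slide": [
    [0,0,0.05],
    [0,0,0.1],
    [0,0,0.15],
    [0,0,0.2],
    [0,0,0.25]
  ],
  "rot": [
    [0,0,0],
    [0,0,0],
    [0,0,0],
    [0,0,0],
    [0,0,0]
  ],
  "claw": [0,0,0,0,0]
}}

```text
time: 15.5
tool_pos: [427.3, 251.4, 100.0]
tcp_rot: [-3.141, 0.0, -0.249]
contact_force: [-4.5, 1.7, 8.2]
grip_width: 0.4
```

{"op": "servo_tool", "data": {
  "slide": [
    [0,0,0.05],
    [0,0,0.1],
    [0,0,0.15],
    [0,0,0.19],
    [0,0,0.19]
  ],
  "rot": [
    [0,0,0],
    [0,0,0],
    [0,0,0],
    [0,0,0],
    [0,0,0]
  ],
  "claw": [0,0,0,0,0]
}}

```text
time: 16.12
tool_pos: [428.7, 251.4, 62.4]
tcp_rot: [-3.14, -0.002, -0.248]
contact_force: [-0.2, -0.8, 10.5]
grip_width: 0.6
```

{"op": "servo_tool", "data": {
  "slide": [
    [0,0,0.005],
    [0,0,0.005],
    [0,0,0.005]
  ],
  "rot": [
    [0,0,0],
    [0,0,0],
    [0,0,0]
  ],
  "claw": [0,0,0]
}}

```text
time: 16.5
tool_pos: [428.8, 251.4, 62.0]
tcp_rot: [-3.14, -0.003, -0.248]
contact_force: [-0.6, -1.3, 10.0]
grip_width: 0.1
```

```bash
python3 - <<'E'
from h import *
np.set_printoptions(precision=2,suppress=True)
for n in("top","side"):
    c=capture(n)
    v,u=np.mgrid[0:480,0:640]; v=v.ravel();u=u.ravel(); D=c["depth"].ravel()
    d,p=ray(c,np.c_[u,v]); P=p+d*D[:,None]
    f=c["frame"].reshape(-1,3).max(1)
    s=P[(D>0)&(f<60)&(P[:,2]>35)&(P[:,2]<90)&(np.hypot(P[:,0]-425,P[:,1]-252)<32)]
    if len(s)<10: print(n,len(s)); continue
    A=np.c_[s[:,:2]-[424,253],np.ones(len(s))]; print(n,len(s),s.mean(0),"plane",np.linalg.lstsq(A,s[:,2],rcond=None)[0])
go()
cv2.imwrite("pics/side3.png",cv2.resize(capture("side")["frame"][190:300,170:300,::-1],None,fx=5,fy=5,interpolation=2))
E
```

```text
top 0
side 70 [419.53 239.08  54.02] plane [ 0.26 -0.11 53.7 ]
now 16.6 [428.9 251.4  62.1] [-3.14 -0.   -0.25] F [-0.6 -2.4 10.1] w 0.7
```

View pics/side3.png

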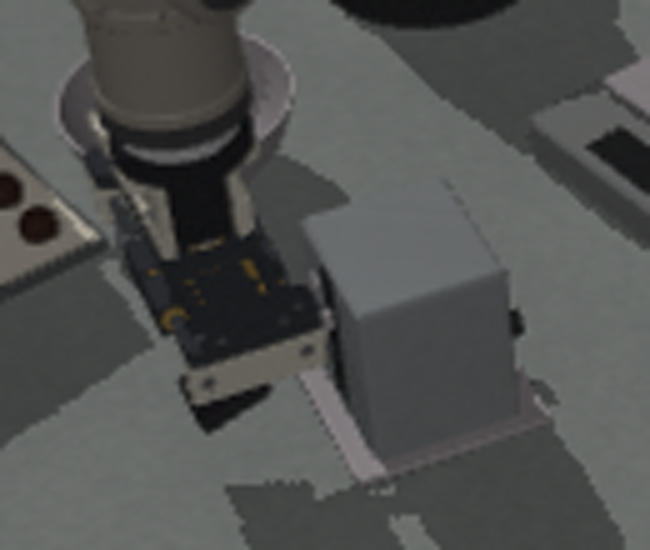

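{"op": "servo_tool", "data": {
  "slide": [
    [0,0,0.008],
    [0,0,0.008],
    [0,0,0.008],
    [0,0,0.008],
    [0,0,0.008]
  ],
  "rot": [
    [0,0,0],
    [0,0,0],
    [0,0,0],
    [0,0,0],
    [0,0,0]
  ],
  "claw": [0,0,0,0,0]
}}

```text
time: 17.27
tool_pos: [429.2, 251.3, 60.7]
tcp_rot: [-3.14, -0.004, -0.248]
contact_force: [-0.9, -3.2, 11.7]
grip_width: 0.9
```

{"op": "servo_tool", "data": {
  "slide": [
    [0,0,0],
    [0,0,0],
    [0,0,0],
    [0,0,0],
    [0,0,0]
  ],
  "rot": [
    [0,0,0],
    [0,0,0],
    [0,0,0],
    [0,0,0],
    [0,0,0]
  ],
  "claw": [0,0,0,0,0]
}}

```text
time: 17.9
tool_pos: [429.2, 251.3, 60.7]
tcp_rot: [-3.14, -0.004, -0.248]
contact_force: [0.1, -2.2, 12.1]
grip_width: 0.5
```

```bash
python3 -c "
from h import *
c=capture('top')
for k in ('mould','jar','spatula','beaker'):
    for r in mark_of(k,'top')[:1]: print(k,at_z(c,r['xy'],60 if k=='mould' else 0)[0].round(0))
go(); print(close_job())"
```

```text
mould [ 604. -223.   60.]
jar [639. -13.   0.]
spatula [467.  -8.   0.]
beaker [ 552. -437.    0.]
now 18.15 [429.2 251.3  60.7] [-3.14  -0.004 -0.248] F [ 0.3 -2.2 12.2] w 0.0
the job is handed in; nothing more can be done
None
```

I did all three steps and handed the job in at about 18 s, with the arm still holding the run lever down. No verdict came back.

- **Mould:** I pushed it with shut fingers until it stopped and the push force rose to about 29 N. Pictures after that showed it against the fence.
- **Clamp:** I turned the knob clockwise until the torque doubled at the stop. The bar's angle in both cameras puts the knob at about 1.45 rad. I did not measure the pad's force on the mould.
- **Lever:** I estimate it is at 0.77–0.80 rad from the finger height and contact geometry. The joint angle itself isn't reported. The push was steady at about 12 N, with the tool not moving.

**Last checks:** The jar, spatula and beaker had not moved noticeably. The last network reading of the mould, from the top camera, was x = 604 mm, about 12 mm past home (about 592 mm). The fence makes that impossible, and two readings just after clamping gave 588–589 mm, so I treated it as a detection error and did not re-measure. I did not re-measure the bowl, bottle or cutter at the end, but the arm stayed well above or away from them.

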